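# Examine a rock specimen in the ultraviolet viewing cabinet

## Task

Check the white rock for fluorescence: pull down the sloping front door of the ultraviolet viewing cabinet, set the white rock on the round grey pad inside, let go of it, and push the door back up until it is fully shut. Then, and only with the door shut, press the green spring-loaded hold-to-light button on the cabinet's roof all the way down without forcing it and keep it down for at least three seconds; the program finishes while the button is still held down. Leave the reddish-brown rock, the dark grey rock and the folding loupe where they lie.

Things in the scene. Friction and masses are not known exactly. Their poses are not given: they have to be found in the camera images.
- uv_cabinet: White ultraviolet viewing cabinet, 185 mm deep (its x), 160 mm wide (its y), 122 mm high, fixed to the bench side-on: its sloping front faces the robot's right, give or take 7 degrees. Origin: centre of its underside; -x points out of its front, z up. Side walls 5 mm thick, floor 14 mm above the bench and 150 mm wide inside. With the door down the front part of the floor is open to the sky.
- roof_front_edge (a point): Middle of the front edge of the roof, on its top: 122 mm above the bench, 15 mm behind the cabinet's origin. The flat roof runs from here 78 mm to the back. The side walls slope at 39 degrees from here down to the front sill; the shut door rests on that slope.
- uv_door (a joint): Angle of the door, a white frame 160 mm wide, 139 mm long, with an amber window, hinged along its bottom edge. 0 = shut, leaning back on the slope 39 degrees above level; grows as the top edge swings up, forward and down; 0.88 = upright; 2.2 = fully open on its stop, sticking out in front 15 degrees above level. 0.22 kg, no latch, lightly damped: it falls shut or open from either side of upright.
- door_hinge (a point): Middle of the door's hinge axis, on top of the front sill, 36 mm above the bench, 90.5 mm in front of the cabinet's origin. The axis runs along the cabinet's y. The point does not move with the door.
- door_tab (a point): Point inside the grey pull tab in the middle of the door's free edge, 155 mm from the hinge axis, 11 mm short of the tab's end. Tab: 36 mm wide (cabinet's y), 10 mm thick, sticks out 27 mm past the door's edge in its plane, so its sides can be pinched from above at any angle. Shut, the point is 117 mm behind and 102 mm above the hinge, 16 mm above the roof; fully open, 70 mm above the bench.
- rock_4: The white rock, an irregular loose specimen about 38 x 32 x 27 mm (x, y, z), about 56 g; origin at the centre of its underside, z up as it lies.
- white_rock_centre (a point): Middle of the white rock, 13.5 mm above its underside.
- specimen_pad (a point): Centre of the top of the round grey specimen pad (56 mm across, 3 mm thick) on the cabinet's floor, 17 mm above the bench; 46 mm behind the hinge axis, 59 mm in front of the roof's front edge.
- lamp_button (a joint): Travel of the green hold-to-light button: 0 = up, 0.010 m = fully down on its stop. Its spring takes 3 N to start and 8 N at the bottom and pushes it back up when let go. The lamp is lit from 0.006 m on.
- button_top (a point): Centre of the top of the button's green mushroom head, 38 mm across, on the roof 64 mm behind the cabinet's origin; 156 mm above the bench when up, 146 mm when fully down; it is pressed straight down. The point moves with the button.
- rock_2: Reddish-brown rock about 39 x 25 x 22 mm, loose; origin at the centre of its underside. Leave alone.
- rock_3: Dark grey rock about 51 x 38 x 31 mm, loose; origin at the centre of its underside. Leave alone.
- loupe: Folding loupe, light grey, about 27 x 36 x 16 mm, loose; origin at the centre of its underside. Leave alone.

How it is judged:
By the outcome, as a careful person would: the job done as asked, in the order asked, and still so for the second after the job is handed in, while the arm keeps its last pose, push and grip.
It also fails if it takes over 72 s, if anything falls off the work surface, if the arm or the gripper's body presses on something with over 40 N, if the wrist force passes 120 N, or if a joint passes its speed limit or range.

## Robot

A 6-joint arm with a two-finger parallel gripper is mounted at the origin on a cart in front of the work surface, level with it; the furniture and walls round the work are solid. World frame = base frame: x ahead of the robot, y to its left, z up, the work surface at z = 0. Lengths are in m, angles in rad, forces in N, time in s.
With the tool pointing down it reaches from about 0.35 to 0.85 m from the base axis. Payload 8.1 kg.
Tool frame: the origin (TCP) lies on the mounting face of the last link; the fingertips stand 186 mm ahead of it and the grasp point (between the pads) lies 167 mm ahead of it; z points along the fingers, y is the line along which they close (so a half turn about z gives the same grasp; the last joint's range is limited). The gripper opens to 93 mm and grips with 3 to 60 N. Pads are 15 mm wide; open, the fingers measure 128 mm over their backs; the gripper's body (75 mm by 188 mm) begins 65 mm behind the grasp point.
Start: joints at [1.036, 0.13, 1.488, -0, 1.523, -0.085], TCP at [0.261, 0.54, 0.405] pointing down, gripper open.
Joint ranges: [-2.96, 2.96], [-0.89, 2.26], [0.02, 2.5], [-1.34, 4.48], [0, 2.73], [-2.66, 2.66]. Speed limits (rad/s): [2.39, 2.39, 2.79, 3.14, 3.14, 3.14].

## Interface

Orientations are given as a unit quaternion [w, x, y, z].
In Python, from plant import robot gives the robot as it stands.
- The arm moves only by the tool servo_tool, never from a script. Its argument "deltas" is a list of rows, each an object of numbers: "dx", "dy", "dz": the shift along the tool's x, y, z in cm; "spin": the turn about the tool's z in degrees; "jaw": the opening, from -1 (shut) to 1 (fully open). In form: [{"dx": .., "dy": .., "dz": .., "spin": .., "jaw": ..}, ...]. A call has 1 to 10 rows; each row is the pose to reach, as a shift and turn from the pose commanded when the call began, along the tool's axes at that moment; what a row does not reach only later rows make up. A row lasts 1/10 s, in which the tool goes at most 50 mm and 8.59 degrees, less where a joint would pass 70% of its speed; a pose out of reach is approached as far as the arm can. A call with a gripper value outside its range is refused whole. The fingers move at their own pace and stop on an object; the grip force is fixed at half the most. Time passes only in rows, so rows that repeat a pose let the fingers close. It gives the time, the measured TCP pose, the force, the opening and the grip force at its end, in the units of the state.
- robot.state(): the state, without advancing time (a new reading comes with each control period).
- robot.capture(name): name is "scene" or "top" or "wrist"; returns the picture (384x512x3 uint8, red, green, blue); there is no depth.
- robot.get_calibration(name): a dict with "mtx" (3x3 intrinsics, pixels), "k1" (the pictures are not rectified: a ray, as slopes to the right and down, at radius r is drawn at 1 + k1 r^2 times it, then the intrinsics apply), "rvec" (rotation vector, rad) and "tvec" (3), from world to camera coordinates, as OpenCV has them; the wrist camera has in their place "T_tool_cam" (4x4, takes a point from camera to tool coordinates, whose origin is the TCP and whose axes are the flange's). Camera axes: x right, y down, z forward; pixel columns grow to the right and rows downward; lengths in m; the calibration is good to about 2 mm. A picture is of the moment at which its call begins: read the wrist's pose just before it. get_calibration takes no time and is no camera call.
- robot.hand_in(): hands the job in; it is judged then, once.
The state is a dict: "t": time; "joint_pos": joint angles; "joint_velocities": joint speeds; "tau": joint torques, N m; "eef_pos": TCP position; "tcp_rot": TCP orientation; "force": force on the tool from outside, world axes, zero at the start; "torque": the same for the moment, N m; "finger_gap": opening from 0.0 (shut) to 1.0 (fully open); "grip_force": force on a finger pad.
Only numpy, scipy, OpenCV 4.12 (cv2) and the standard library are available. Lean on these libraries where they do the work, as an engineer would, in place of code of your own. Each camera call takes 0.05 s, during which the arm holds its last target. There are 200 camera calls.

## Working session

There is one attempt and no reset: what is moved stays moved. The work goes in short steps, Python scripts to look and compute and a tool call to move; the robot and the scene stay as the last step left them, time stands still between calls to the robot, and variables do not carry over. Pictures are saved under pics/ and viewed, at most 10 in all, crops included, and the job is handed in when it is done.

Besides the shell and the picture viewer there is one more tool, called after ">>>" as name([rows], argument=value, ...), one row to a line, values as JSON. servo_tool: Moves the arm, as the interface text tells. Its arguments: {"type":"object","properties":{"deltas":{"type":"array"}},"required":["deltas"]}

```bash
mkdir -p pics; ls; python3 - <<'E'
from plant import robot
import cv2,numpy as np
s=robot.state();print({k:np.round(v,3).tolist() for k,v in s.items()})
a=robot.capture("scene");b=robot.capture("top")
cv2.imwrite("pics/scene0.png",a[...,::-1]);cv2.imwrite("pics/top0.png",b[...,::-1])
for n in("scene","top","wrist"):print(n,robot.get_calibration(n))
E
```

```text
pics
{'t': 0.0, 'joint_pos': [1.036, 0.131, 1.489, 0.0, 1.523, -0.085], 'joint_velocities': [-0.0, -0.001, -0.0, -0.001, 0.001, 0.001], 'tau': [0.003, -55.985, -49.174, 0.077, 0.036, -0.0], 'eef_pos': [0.261, 0.54, 0.404], 'tcp_rot': [-0.0, 0.223, 0.975, -0.001], 'force': [0.783, 0.376, -0.717], 'torque': [-0.002, -0.09, 0.01], 'grip_force': 0.0, 'finger_gap': 1.002}
scene {'mtx': array([[419.14377069,   0.        , 254.20667673],
       [  0.        , 419.14377069, 190.90362636],
       [  0.        ,   0.        ,   1.        ]]), 'k1': -0.0889700682581825, 'rvec': array([ 2.38039838, -0.5958108 ,  0.20077299]), 'tvec': array([-0.42959017,  0.23072591,  1.13472685])}
top {'mtx': array([[428.19469955,   0.        , 255.67512734],
       [  0.        , 428.19469955, 192.4900832 ],
       [  0.        ,   0.        ,   1.        ]]), 'k1': -0.16530530702451993, 'rvec': array([ 2.14507539, -2.04895638,  0.23637982]), 'tvec': array([-0.03330946,  0.5142561 ,  1.40363394])}
wrist {'mtx': array([[333.04455828,   0.        , 253.51371733],
       [  0.        , 333.04455828, 188.25327016],
       [  0.        ,   0.        ,   1.        ]]), 'k1': 0.0197067146833686, 'T_tool_cam': array([[ 9.24398469e-04, -9.57392828e-01, -2.88787325e-01,
         8.15315086e-02],
       [ 9.99999314e-01,  6.77436819e-04,  9.55113536e-04,
         6.33078547e-04],
       [-7.18783681e-04, -2.88788010e-01,  9.57392797e-01,
         1.99947985e-02],
       [ 0.00000000e+00,  0.00000000e+00,  0.00000000e+00,
         1.00000000e+00]])}
```

View pics/scene0.png

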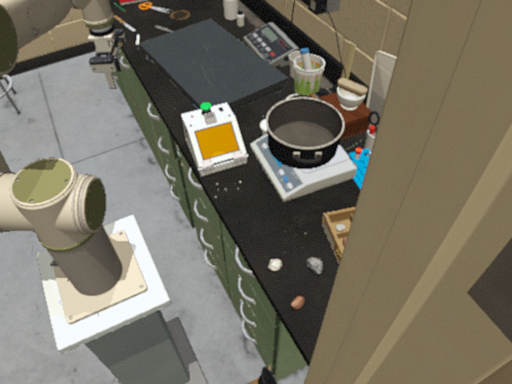

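View pics/top0.png

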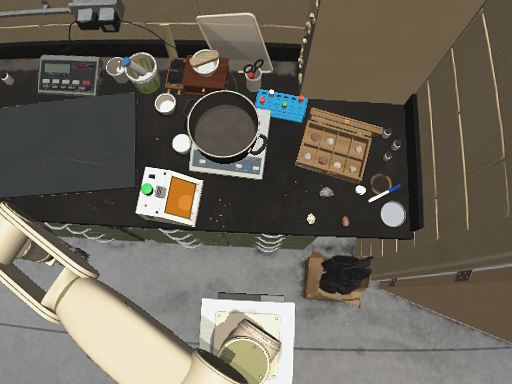

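Scene: cabinet at about (213,137) with its green button at (206,106), white rock (275,264), grey rock (315,265), brown rock (298,302). Top: button (147,188), window (182,197), white rock (311,218), grey (326,192), brown (346,221).

```bash
cat > h.py <<'E'
from plant import robot
import cv2,numpy as np
from scipy.spatial.transform import Rotation as R
def cam(n,s=None):
    c=robot.get_calibration(n);K=c["mtx"];D=np.array([c["k1"],0,0,0,0])
    if n=="wrist":
        T=np.eye(4);q=np.array(s["tcp_rot"]);T[:3,:3]=R.from_quat(q[[1,2,3,0]]).as_matrix();T[:3,3]=s["eef_pos"]
        W=np.linalg.inv(T@c["T_tool_cam"]);return K,D,W[:3,:3],W[:3,3]
    return K,D,R.from_rotvec(c["rvec"]).as_matrix(),np.array(c["tvec"])
def onz(n,px,z,s=None):
    K,D,Rm,t=cam(n,s)
    # forward model: distorted=u(1+k1 r^2)
    u=cv2.undistortPoints(np.array(px,float).reshape(-1,1,2),K,D,R=None).reshape(-1,2)
    d=np.c_[u,np.ones(len(u))]@Rm; o=-Rm.T@t
    return o+d*((z-o[2])/d[:,2])[:,None]
def proj(n,P,s=None):
    K,D,Rm,t=cam(n,s);return cv2.projectPoints(np.array(P,float).reshape(-1,3),cv2.Rodrigues(Rm)[0],t,K,D)[0].reshape(-1,2)
def cabpts(P,pose):
    x,y,a=pose;c,s=np.cos(a),np.sin(a);P=np.array(P,float)
    return np.c_[x+c*P[:,0]-s*P[:,1],y+s*P[:,0]+c*P[:,1],P[:,2]]
def blob(im,f):
    r,g,b=[im[...,i].astype(int) for i in range(3)];m=f(r,g,b).astype(np.uint8)
    n,l,st,ce=cv2.connectedComponentsWithStats(m);i=1+np.argmax(st[1:,4]);return ce[i],st[i],l==i
E
python3 - <<'E'
from h import *
for n in("scene","top"):
    im=cv2.imread(f"pics/{n}0.png")[...,::-1]
    sub=im.copy()
    x0,x1,y0,y1=(150,280,80,200) if n=="scene" else (110,240,150,240)
    sub[:]=0;sub[y0:y1,x0:x1]=im[y0:y1,x0:x1]
    g=blob(sub,lambda r,g,b:(g>r+60)&(g>b+60));a=blob(sub,lambda r,g,b:(r>150)&(b<80)&(g>80))
    print(n,g[:2],a[:2],onz(n,g[0],.154),onz(n,a[0],.085))
    for nm,p in (dict(w=(275,264),g=(315,265),b=(298,302)) if n=="scene" else dict(w=(311,218),g=(326,192),b=(346,221),q=(361,190))).items(): print(nm,onz(n,p,.013))
t=lambda n,x0,y0,w,h,k:cv2.resize(cv2.imread(f"pics/{n}0.png")[y0:y0+h,x0:x0+w],None,fx=k,fy=k,interpolation=cv2.INTER_CUBIC)
A=t("scene",170,92,90,90,4);B=t("top",125,160,90,70,4);B=cv2.copyMakeBorder(B,0,80,0,0,0)
C=t("top",295,175,90,55,4);D=t("scene",255,245,90,75,4)[:220]
cv2.imwrite("pics/c1.png",np.vstack([np.hstack([A,B]),np.hstack([D,C])]))
E
```

```text
scene (array([205.24324324, 105.54054054]), array([200, 102,  12,   8,  74], dtype=int32)) (array([216.48195122, 140.30926829]), array([ 195,  123,   43,   36, 1025], dtype=int32)) [[0.48906702 0.34271012 0.154     ]] [[0.47864188 0.24453661 0.085     ]]
w [[ 0.44206    -0.20441268  0.013     ]]
g [[ 0.53607592 -0.25889406  0.013     ]]
b [[ 0.43878139 -0.3293378   0.013     ]]
top (array([146.13483146, 188.38202247]), array([141, 184,  11,  10,  89], dtype=int32)) (array([179.91587678, 197.61018957]), array([165, 178,  30,  40, 844], dtype=int32)) [[0.49052809 0.34360713 0.154     ]] [[0.47990133 0.24371933 0.085     ]]
w [[ 0.44354947 -0.20633616  0.013     ]]
g [[ 0.53925725 -0.25814906  0.013     ]]
b [[ 0.43812428 -0.32990065  0.013     ]]
q [[ 0.55239505 -0.38431238  0.013     ]]
```

View pics/c1.png

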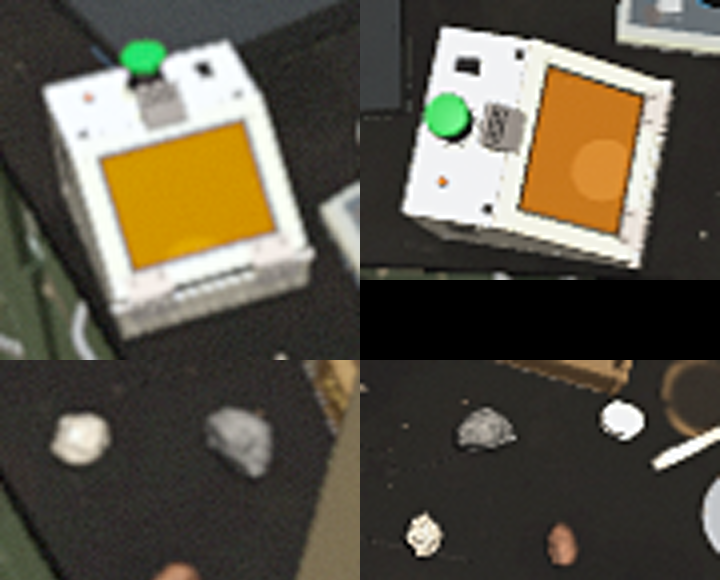

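Crops show the roof's back corners: scene (180.8,114) and (227,102.5), top (135.8,212.5) and (145.8,167). The tab lies mid-roof beside the button. I'll fit the cabinet pose next.

```bash
cat >> h.py <<'E'
def tool(s,P):  # shift (cm, tool axes) taking the grasp point to world P
    q=np.array(s["tcp_rot"]);M=R.from_quat(q[[1,2,3,0]]).as_matrix()
    return np.round(100*M.T@(np.array(P)-s["eef_pos"])-[0,0,16.7],2), np.round(np.degrees(np.arctan2(M[1,1],M[0,1])),2)
E
python3 - <<'E'
from h import *
from scipy.optimize import least_squares
P=[[.093,.08,.122],[.093,-.08,.122],[.064,0,.154]]
ob={"scene":[(180.75,114),(227,102.5),(205.2,105.5)],"top":[(135.75,212.5),(145.75,167),(146.1,188.4)]}
f=lambda p:np.concatenate([(proj(n,cabpts(P,p))-o).ravel() for n,o in ob.items()])
r=least_squares(f,[.483,.279,1.466]);print(r.x,np.degrees(r.x[2]),r.fun.round(1))
names=["tab","hinge","pad","button"];Q=cabpts([[.0265,0,.138],[-.0905,0,.036],[-.0445,0,.017],[.064,0,.156]],r.x);print(Q.round(4))
s=robot.state()
print(tool(s,Q[0]+[0,0,.10]))
E
```

```text
[0.48266076 0.27863885 1.45540918] 83.38880375514569 [ 0.1 -0.  -0.4 -0.1  0.4  0.  -0.4  0.4  0.  -0.4  0.4  0.2]
[[0.4857 0.305  0.138 ]
 [0.4722 0.1887 0.036 ]
 [0.4775 0.2344 0.017 ]
 [0.49   0.3422 0.156 ]]
(array([-30.49, -11.37,  -0.11]), np.float64(64.23))
```

>>> servo_tool([
  {"dx":-30.5,"dy":-11.4,"dz":0,"spin":70.8,"jaw":0.6},
  {"dx":-30.5,"dy":-11.4,"dz":0,"spin":70.8,"jaw":0.6},
  {"dx":-30.5,"dy":-11.4,"dz":0,"spin":70.8,"jaw":0.6},
  {"dx":-30.5,"dy":-11.4,"dz":0,"spin":70.8,"jaw":0.6},
  {"dx":-30.5,"dy":-11.4,"dz":0,"spin":70.8,"jaw":0.6},
  {"dx":-30.5,"dy":-11.4,"dz":0,"spin":70.8,"jaw":0.6},
  {"dx":-30.5,"dy":-11.4,"dz":0,"spin":70.8,"jaw":0.6},
  {"dx":-30.5,"dy":-11.4,"dz":0,"spin":70.8,"jaw":0.6},
  {"dx":-30.5,"dy":-11.4,"dz":0,"spin":70.8,"jaw":0.6},
  {"dx":-30.5,"dy":-11.4,"dz":0,"spin":70.8,"jaw":0.6},
])

```text
t: 1.1
eef_pos: [0.4861, 0.3046, 0.4042]
tcp_rot: [-0.0, 0.747, 0.665, -0.001]
force: [-0.7, 0.0, 0.1]
finger_gap: 0.802
grip_force: 0.0
```

```bash
python3 - <<'E'
from h import *
s=robot.state();im=robot.capture("wrist")[...,::-1].copy()
pose=[.48266,.27864,1.4554]
print(tool(s,[.4857,.305,.144]),s["finger_gap"],s["force"])
P=[[.0265,0,.138],[.064,0,.156],[.015,.08,.122],[.015,-.08,.122],[.093,.08,.122],[.093,-.08,.122],[-.0905,.08,.036],[-.0905,-.08,.036]]
p=proj("wrist",cabpts(P,pose),s);print(p.round())
for u in p: cv2.drawMarker(im,tuple(int(v) for v in u.round()),(255,0,255),0,12,1)
cv2.imwrite("pics/w1.png",im)
E
```

```text
(array([ 0.05, -0.02,  9.32]), np.float64(-6.64)) 0.8015244797028563 [-0.69720129  0.00573831  0.07348284]
[[254. 197.]
 [254. 154.]
 [158. 204.]
 [350. 204.]
 [149. 108.]
 [359. 108.]
 [186. 264.]
 [322. 264.]]
```

View pics/w1.png

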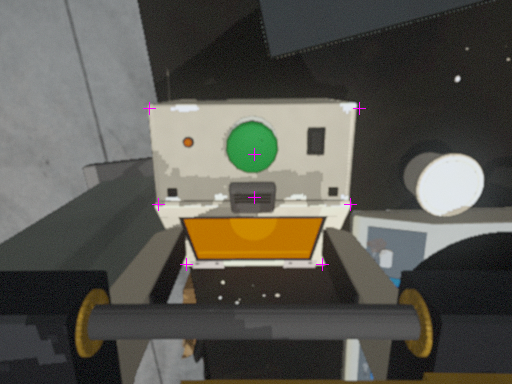

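Wrist view: the tab sits at (252,196), against a predicted (254,197), and the roof corners match within a few pixels. Next I lower onto the tab and pinch it.

>>> servo_tool([
  {"dx":0.1,"dy":-0.1,"dz":3,"spin":0,"jaw":0.2},
  {"dx":0.1,"dy":-0.1,"dz":6,"spin":0,"jaw":0.2},
  {"dx":0.1,"dy":-0.1,"dz":8,"spin":0,"jaw":0.2},
  {"dx":0.1,"dy":-0.1,"dz":9.2,"spin":0,"jaw":0.2},
  {"dx":0.1,"dy":-0.1,"dz":9.2,"spin":0,"jaw":-0.2},
  {"dx":0.1,"dy":-0.1,"dz":9.2,"spin":0,"jaw":-0.4},
  {"dx":0.1,"dy":-0.1,"dz":9.2,"spin":0,"jaw":-0.4},
  {"dx":0.1,"dy":-0.1,"dz":9.2,"spin":0,"jaw":-0.4},
])

```text
t: 1.95
eef_pos: [0.485, 0.3065, 0.3142]
tcp_rot: [-0.0, 0.746, 0.666, 0.001]
force: [-4.2, 0.2, 4.9]
finger_gap: 0.385
grip_force: 30.0
```

>>> servo_tool([
  {"dx":-1.33,"dy":0,"dz":-1.35,"spin":0,"jaw":-0.4},
  {"dx":-2.81,"dy":0,"dz":-2.53,"spin":0,"jaw":-0.4},
  {"dx":-4.43,"dy":0,"dz":-3.52,"spin":0,"jaw":-0.4},
  {"dx":-6.15,"dy":0,"dz":-4.3,"spin":0,"jaw":-0.4},
  {"dx":-7.96,"dy":0,"dz":-4.87,"spin":0,"jaw":-0.4},
  {"dx":-9.83,"dy":0,"dz":-5.21,"spin":0,"jaw":-0.4},
  {"dx":-11.72,"dy":0,"dz":-5.32,"spin":0,"jaw":-0.4},
  {"dx":-13.61,"dy":0,"dz":-5.2,"spin":0,"jaw":-0.4},
  {"dx":-15.47,"dy":0,"dz":-4.85,"spin":0,"jaw":-0.4},
  {"dx":-17.28,"dy":0,"dz":-4.28,"spin":0,"jaw":-0.4},
])

```text
t: 2.95
eef_pos: [0.4655, 0.134, 0.3577]
tcp_rot: [0.001, 0.746, 0.665, 0.001]
force: [-0.8, 1.6, 4.1]
finger_gap: 0.384
grip_force: 30.0
```

>>> servo_tool([
  {"dx":-1.72,"dy":0,"dz":0.79,"spin":0,"jaw":-0.4},
  {"dx":-3.33,"dy":0,"dz":1.78,"spin":0,"jaw":-0.4},
  {"dx":-4.82,"dy":0,"dz":2.96,"spin":0,"jaw":-0.4},
  {"dx":-6.14,"dy":0,"dz":4.32,"spin":0,"jaw":-0.4},
  {"dx":-7.29,"dy":0,"dz":5.82,"spin":0,"jaw":-0.4},
  {"dx":-8.25,"dy":0,"dz":7.46,"spin":0,"jaw":-0.4},
  {"dx":-9.0,"dy":0,"dz":9.2,"spin":0,"jaw":-0.4},
  {"dx":-9.5,"dy":0,"dz":10.8,"spin":0,"jaw":-0.4},
  {"dx":-9.5,"dy":0,"dz":10.8,"spin":0,"jaw":-0.4},
])

```text
t: 3.85
eef_pos: [0.4551, 0.0383, 0.2474]
tcp_rot: [0.002, 0.747, 0.665, -0.0]
force: [1.3, -8.5, 2.5]
finger_gap: 0.383
grip_force: 30.0
```

```bash
python3 - <<'E'
from h import *
s=robot.state();im=robot.capture("scene")[...,::-1]
cv2.imwrite("pics/s2.png",cv2.resize(im[60:260,120:340],None,fx=3,fy=3))
E
```

```text
(no output)
```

View pics/s2.png

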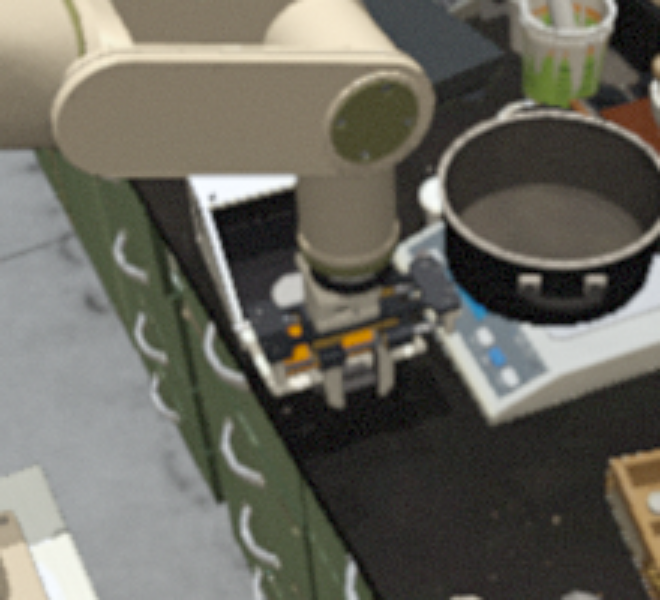

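The scene shows the door down on its stop, with the tab still in the fingers. I'll release it and move over the white rock.

>>> servo_tool([
  {"dx":0,"dy":0,"dz":0,"spin":0,"jaw":0.3},
  {"dx":0,"dy":0,"dz":0,"spin":0,"jaw":0.3},
  {"dx":0,"dy":0,"dz":-4,"spin":0,"jaw":0.3},
  {"dx":0,"dy":0,"dz":-9,"spin":0,"jaw":0.3},
  {"dx":-6,"dy":0.4,"dz":-10,"spin":0,"jaw":0.3},
  {"dx":-12,"dy":0.8,"dz":-10,"spin":0,"jaw":0.3},
  {"dx":-18,"dy":1.2,"dz":-10,"spin":0,"jaw":0.3},
  {"dx":-24.3,"dy":1.6,"dz":-10,"spin":0,"jaw":0.3},
  {"dx":-24.3,"dy":1.6,"dz":-10,"spin":0,"jaw":0.3},
  {"dx":-24.3,"dy":1.6,"dz":-10,"spin":0,"jaw":0.3},
])

```text
t: 4.9
eef_pos: [0.4419, -0.2075, 0.3482]
tcp_rot: [0.001, 0.748, 0.664, -0.0]
force: [0.2, 1.3, -1.2]
finger_gap: 0.649
grip_force: 0.0
```

```bash
python3 - <<'E'
from h import *
s=robot.state();im=robot.capture("wrist")
print(tool(s,[.443,-.2055,.026]),s["finger_gap"])
print("pred",proj("wrist",[[.443,-.2055,.0135],[.4385,-.3295,.011],[.538,-.2585,.015]],s).round())
c,st,m=blob(im[:300],lambda r,g,b:(r>120)&(abs(r-b)<70)&(g>100)); print(c,st,onz("wrist",c,.0135,s),onz("scene",(275,264),.0135))
h=cv2.findContours(m.astype(np.uint8),0,2)[0][0].reshape(-1,2)
W=onz("wrist",h,.0135,s)[:,:2].astype(np.float32);print(cv2.minAreaRect(W*1000))
cv2.imwrite("pics/w2.png",im[...,::-1])
E
```

```text
(array([ 0.28,  0.05, 15.52]), np.float64(-6.84)) 0.648572503065266
pred [[255. 172.]
 [264. 282.]
 [355. 213.]]
[ 98.93410285 175.94992391] [    0     0   198   300 34827] [[ 0.29237286 -0.191134    0.0135    ]] [[ 0.44190503 -0.20465808  0.0135    ]]
((298.6121520996094, -184.3551025390625), (313.6658020019531, 191.4230499267578), 70.92402648925781)
```

View pics/w2.png

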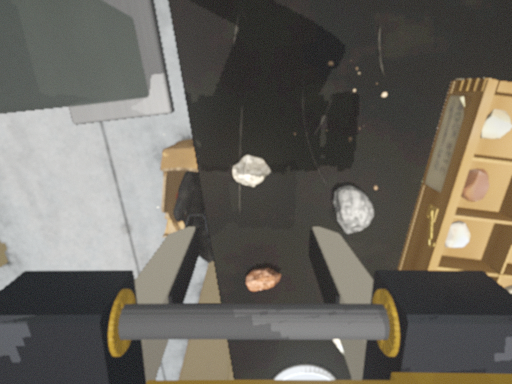

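Wrist view: white rock at (251,170), about 38x34 px. The brown rock at (263,279) and grey rock at (353,209) are clear of the fingers.

```bash
python3 - <<'E'
from h import *
s=robot.state();im=cv2.imread("pics/w2.png")[...,::-1].copy();k=im.copy();k[:]=0;k[140:200,222:285]=im[140:200,222:285]
c,st,m=blob(k,lambda r,g,b:(r+g+b>240)); print(c,st)
h=cv2.findContours(m.astype(np.uint8),0,2)[0][0].reshape(-1,2)
W=onz("wrist",h,.012,s)[:,:2];r=cv2.minAreaRect((W*1000).astype(np.float32));print(r)
M=R.from_quat(np.array(s["tcp_rot"])[[1,2,3,0]]).as_matrix()
for a in range(-90,90,15): # width along tool y after spin a
    d=M@R.from_euler('z',a,degrees=True).as_matrix()[:,1];p=W@d[:2];print(a,round(np.ptp(p)*1000,1),end=' | ')
print(tool(s,[*np.array(r[0])/1000,.026]))
E
```

```text
[249.72827173 171.43556444] [ 231  154   41   46 1001]
((435.02166748046875, -203.56959533691406), (44.297882080078125, 31.985193252563477), 32.17788314819336)
-90 45.6 | -75 46.9 | -60 47.8 | -45 45.5 | -30 42.4 | -15 38.5 | 0 39.1 | 15 38.2 | 30 36.0 | 45 32.8 | 60 36.5 | 75 42.5 | (array([ 0.1 , -0.75, 15.49]), np.float64(-6.8))
```

```bash
python3 - <<'E'
from h import *
s=robot.state();im=cv2.imread("pics/w2.png")[...,::-1].copy();k=im.copy();k[:]=0;k[140:200,222:285]=im[140:200,222:285]
k=cv2.morphologyEx(k,cv2.MORPH_OPEN,np.ones((7,7)))
c,st,m=blob(k,lambda r,g,b:(r+g+b>270)); print(c,st)
h=cv2.findContours(m.astype(np.uint8),0,2)[0][0].reshape(-1,2)
W=onz("wrist",h,.012,s)[:,:2];r=cv2.minAreaRect((W*1000).astype(np.float32));print(r)
M=R.from_quat(np.array(s["tcp_rot"])[[1,2,3,0]]).as_matrix()
for a in range(-90,90,15):
    d=M@R.from_euler('z',a,degrees=True).as_matrix()[:,1];p=W@d[:2];print(a,round(np.ptp(p)*1000,1),end=' | ')
print(tool(s,[*np.array(r[0])/1000,.026]))
for n,b in(("scene",(260,250,290,280)),("top",(300,205,325,230))):
    q=cv2.imread(f"pics/{n}0.png")[...,::-1];k=q.copy();k[:]=0;k[b[1]:b[3],b[0]:b[2]]=q[b[1]:b[3],b[0]:b[2]]
    c,st,m=blob(k,lambda r,g,b:(r+g+b>300));print(n,c,st,onz(n,c,.0135))
E
```

```text
[250.03908795 170.61563518] [232 155  38  32 921]
((438.7216796875, -201.17959594726562), (35.15359878540039, 31.18642807006836), 35.42090606689453)
-90 31.1 | -75 31.5 | -60 33.9 | -45 35.0 | -30 36.0 | -15 37.2 | 0 36.2 | 15 36.6 | 30 34.7 | 45 31.4 | 60 32.2 | 75 32.8 | (array([ 0.38, -0.41, 15.49]), np.float64(-6.8))
scene [274.71428571 264.19285714] [268 258  14  13 140] [[ 0.44092514 -0.20481112  0.0135    ]]
top [310.66153846 218.47692308] [307 213   9  11  65] [[ 0.44172201 -0.20512014  0.0135    ]]
```

>>> servo_tool([
  {"dx":0.35,"dy":-0.2,"dz":4,"spin":45,"jaw":0.3},
  {"dx":0.35,"dy":-0.2,"dz":8,"spin":45,"jaw":0.3},
  {"dx":0.35,"dy":-0.2,"dz":10,"spin":45,"jaw":0.3},
  {"dx":0.35,"dy":-0.2,"dz":10,"spin":45,"jaw":0.3},
  {"dx":0.35,"dy":-0.2,"dz":11,"spin":45,"jaw":0.3},
  {"dx":0.35,"dy":-0.2,"dz":13,"spin":45,"jaw":0.3},
  {"dx":0.35,"dy":-0.2,"dz":15.5,"spin":45,"jaw":0.3},
  {"dx":0.35,"dy":-0.2,"dz":15.5,"spin":45,"jaw":0.0},
  {"dx":0.35,"dy":-0.2,"dz":15.5,"spin":45,"jaw":-0.6},
  {"dx":0.35,"dy":-0.2,"dz":15.5,"spin":45,"jaw":-0.6},
])

```text
t: 5.95
eef_pos: [0.4417, -0.1992, 0.194]
tcp_rot: [0.001, 0.944, 0.33, 0.001]
force: [-0.1, -0.8, 0.9]
finger_gap: 0.437
grip_force: 0.0
```

>>> servo_tool([
  {"dx":0,"dy":0,"dz":0,"spin":0,"jaw":-0.7},
  {"dx":0,"dy":0,"dz":0,"spin":0,"jaw":-0.7},
  {"dx":0,"dy":0,"dz":0,"spin":0,"jaw":-0.7},
])

```text
t: 6.25
eef_pos: [0.4417, -0.1998, 0.1939]
tcp_rot: [0.001, 0.944, 0.329, 0.001]
force: [0.6, 1.1, 6.7]
finger_gap: 0.307
grip_force: 29.8
```

>>> servo_tool([
  {"dx":0,"dy":0,"dz":-2,"spin":0,"jaw":-0.7},
  {"dx":0,"dy":0,"dz":-5,"spin":0,"jaw":-0.7},
  {"dx":0,"dy":0,"dz":-9,"spin":-8,"jaw":-0.7},
  {"dx":0,"dy":0,"dz":-12,"spin":-16,"jaw":-0.7},
  {"dx":0,"dy":0,"dz":-12,"spin":-24,"jaw":-0.7},
  {"dx":0,"dy":0,"dz":-12,"spin":-32,"jaw":-0.7},
  {"dx":0,"dy":0,"dz":-12,"spin":-40,"jaw":-0.7},
  {"dx":0,"dy":0,"dz":-12,"spin":-45,"jaw":-0.7},
  {"dx":0,"dy":0,"dz":-12,"spin":-45,"jaw":-0.7},
  {"dx":0,"dy":0,"dz":-12,"spin":-45,"jaw":-0.7},
])

```text
t: 7.25
eef_pos: [0.4408, -0.1994, 0.3125]
tcp_rot: [-0.0, 0.747, 0.664, -0.0]
force: [-0.1, -1.0, 1.4]
finger_gap: 0.304
grip_force: 29.7
```

```bash
python3 - <<'E'
from h import *
s=robot.state();print(s["finger_gap"],s["grip_force"],s["force"],s["eef_pos"],tool(s,[.478,.235,.15]),tool(s,[.478,.235,.045]))
E
```

```text
0.3042429763984403 29.654355624807067 [-0.10045599 -1.04582051  1.35179212] [ 0.44081727 -0.19940427  0.31252792] (array([43.57, -1.41, -0.44]), np.float64(-6.74)) (array([43.57, -1.4 , 10.06]), np.float64(-6.74))
```

>>> servo_tool([
  {"dx":3,"dy":-0.1,"dz":-0.4,"spin":0,"jaw":-0.7},
  {"dx":7.5,"dy":-0.2,"dz":-0.4,"spin":0,"jaw":-0.7},
  {"dx":12,"dy":-0.4,"dz":-0.4,"spin":0,"jaw":-0.7},
  {"dx":16.5,"dy":-0.5,"dz":-0.4,"spin":0,"jaw":-0.7},
  {"dx":21,"dy":-0.7,"dz":-0.4,"spin":0,"jaw":-0.7},
  {"dx":25.5,"dy":-0.8,"dz":-0.4,"spin":0,"jaw":-0.7},
  {"dx":30,"dy":-1,"dz":-0.4,"spin":0,"jaw":-0.7},
  {"dx":34.5,"dy":-1.1,"dz":-0.4,"spin":0,"jaw":-0.7},
  {"dx":39,"dy":-1.3,"dz":-0.4,"spin":0,"jaw":-0.7},
  {"dx":43,"dy":-1.4,"dz":-0.4,"spin":0,"jaw":-0.7},
])

```text
t: 8.25
eef_pos: [0.4759, 0.2316, 0.3166]
tcp_rot: [-0.0, 0.747, 0.665, 0.0]
force: [0.9, -0.3, -0.8]
finger_gap: 0.306
grip_force: 29.7
```

>>> servo_tool([
  {"dx":0,"dy":0,"dz":0,"spin":0,"jaw":-0.7},
  {"dx":0,"dy":0,"dz":0,"spin":0,"jaw":-0.7},
  {"dx":0,"dy":0,"dz":0,"spin":0,"jaw":-0.7},
])

```text
t: 8.55
eef_pos: [0.4762, 0.2287, 0.3163]
tcp_rot: [0.0, 0.747, 0.665, -0.0]
force: [0.5, 0.1, -0.0]
finger_gap: 0.311
grip_force: 29.7
```

```bash
python3 - <<'E'
from h import *
s=robot.state();print(s["finger_gap"],s["grip_force"],s["eef_pos"],tool(s,[.478,.235,.045]))
im=robot.capture("wrist")[...,::-1].copy()
for u in proj("wrist",cabpts([[-.0445,0,.017],[.015,.08,.122],[.015,-.08,.122],[-.0905,0,.036]],[.48266,.27864,1.4554]),s): cv2.drawMarker(im,tuple(int(v) for v in u.round()),(255,0,255),0,12,1)
cv2.imwrite("pics/w3.png",im)
E
```

```text
0.31059964419265995 29.654578337213024 [0.47615178 0.22874442 0.31629313] (array([ 0.66,  0.12, 10.43]), np.float64(-6.65))
```

View pics/w3.png

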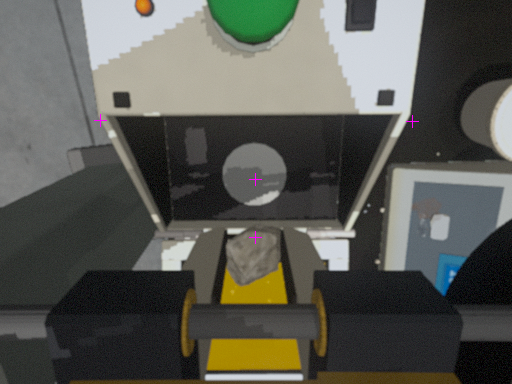

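Wrist view: the rock is held at (253,255), the pad is at (254,173) (predicted (254,180)), and the cabinet is clear. I'll lower the rock gently.

>>> servo_tool([
  {"dx":0.7,"dy":0.1,"dz":2.5,"spin":0,"jaw":-0.7},
  {"dx":0.7,"dy":0.1,"dz":5,"spin":0,"jaw":-0.7},
  {"dx":0.7,"dy":0.1,"dz":7.5,"spin":0,"jaw":-0.7},
  {"dx":0.7,"dy":0.1,"dz":9,"spin":0,"jaw":-0.7},
  {"dx":0.7,"dy":0.1,"dz":9.6,"spin":0,"jaw":-0.7},
  {"dx":0.7,"dy":0.1,"dz":9.9,"spin":0,"jaw":-0.7},
  {"dx":0.7,"dy":0.1,"dz":10.1,"spin":0,"jaw":-0.7},
  {"dx":0.7,"dy":0.1,"dz":10.1,"spin":0,"jaw":-0.7},
])

```text
t: 9.4
eef_pos: [0.4785, 0.2363, 0.2164]
tcp_rot: [0.0, 0.747, 0.665, 0.001]
force: [-0.0, 0.2, 0.4]
finger_gap: 0.307
grip_force: 29.7
```

>>> servo_tool([
  {"dx":0,"dy":0,"dz":0.15,"spin":0,"jaw":-0.7},
  {"dx":0,"dy":0,"dz":0.3,"spin":0,"jaw":-0.7},
  {"dx":0,"dy":0,"dz":0.35,"spin":0,"jaw":-0.7},
  {"dx":0,"dy":0,"dz":0.35,"spin":0,"jaw":-0.7},
])

```text
t: 9.8
eef_pos: [0.478, 0.2363, 0.212]
tcp_rot: [-0.0, 0.746, 0.665, -0.0]
force: [0.7, 0.2, -0.1]
finger_gap: 0.31
grip_force: 29.7
```

>>> servo_tool([
  {"dx":0,"dy":0,"dz":0.1,"spin":0,"jaw":-0.7},
  {"dx":0,"dy":0,"dz":0.1,"spin":0,"jaw":-0.3},
  {"dx":0,"dy":0,"dz":0.1,"spin":0,"jaw":0},
  {"dx":0,"dy":0,"dz":0.1,"spin":0,"jaw":0.1},
  {"dx":0,"dy":0,"dz":0.1,"spin":0,"jaw":0.2},
  {"dx":0,"dy":0,"dz":-1.5,"spin":0,"jaw":0.2},
  {"dx":0,"dy":0,"dz":-4,"spin":0,"jaw":0.2},
  {"dx":0,"dy":0,"dz":-8,"spin":0,"jaw":0.2},
  {"dx":0,"dy":0,"dz":-10.5,"spin":0,"jaw":0.2},
  {"dx":0,"dy":0,"dz":-10.5,"spin":0,"jaw":0.2},
])

```text
t: 10.8
eef_pos: [0.4795, 0.2368, 0.3221]
tcp_rot: [0.001, 0.746, 0.665, 0.004]
force: [0.3, 0.2, 0.6]
finger_gap: 0.598
grip_force: 0.0
```

```bash
python3 - <<'E'
from h import *
from h import cabpts
s=robot.state();T=cabpts([[-.0905-.1513,0,.0707]],[.48266,.27864,1.4554])[0];print(T,s["finger_gap"],s["eef_pos"],tool(s,T+[0,0,.008]),tool(s,T+[0,0,.08]))
E
```

```text
[0.45481905 0.03844816 0.0707    ] 0.5978490146781311 [0.47954658 0.23683327 0.32205652] (array([-20.08,  -0.36,   7.56]), np.float64(-6.57)) (array([-20.06,  -0.31,   0.36]), np.float64(-6.57))
```

>>> servo_tool([
  {"dx":-4,"dy":-0.1,"dz":0,"spin":0,"jaw":0.2},
  {"dx":-8.5,"dy":-0.2,"dz":0,"spin":0,"jaw":0.2},
  {"dx":-13,"dy":-0.3,"dz":0,"spin":0,"jaw":0.2},
  {"dx":-17.5,"dy":-0.3,"dz":0,"spin":0,"jaw":0.2},
  {"dx":-20,"dy":-0.3,"dz":0,"spin":0,"jaw":0.2},
  {"dx":-20,"dy":-0.3,"dz":0,"spin":0,"jaw":0.2},
  {"dx":-20,"dy":-0.3,"dz":0,"spin":0,"jaw":0.2},
])

```text
t: 11.5
eef_pos: [0.4519, 0.0376, 0.3163]
tcp_rot: [-0.0, 0.747, 0.665, -0.0]
force: [0.5, 0.5, -0.5]
finger_gap: 0.604
grip_force: 0.0
```

```bash
python3 - <<'E'
from h import *
s=robot.state();print(s["eef_pos"],tool(s,[.4548,.0384,.0805]))
cv2.imwrite("pics/w4.png",robot.capture("wrist")[...,::-1])
E
```

```text
[0.45194698 0.03764391 0.31634128] (array([0.1 , 0.3 , 6.88]), np.float64(-6.68))
```

View pics/w4.png

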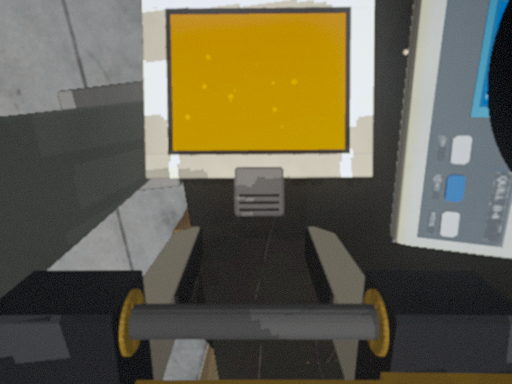

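The tab is at (259,192), door down; the rock is out of this view. I'll check it with the fixed cameras.

```bash
python3 - <<'E'
from h import *
pose=[.48266,.27864,1.4554];o=[]
for n in("scene","top"):
    im=robot.capture(n)[...,::-1].copy();p=proj(n,cabpts([[-.0445,0,.017]],pose))[0];x,y=p.round().astype(int);print(n,p)
    o.append(cv2.resize(im[y-45:y+45,x-45:x+45],None,fx=4,fy=4,interpolation=cv2.INTER_CUBIC))
cv2.imwrite("pics/c2.png",np.hstack(o))
E
```

```text
scene [219.06053923 157.20945356]
top [185.78598893 202.5655558 ]
```

View pics/c2.png

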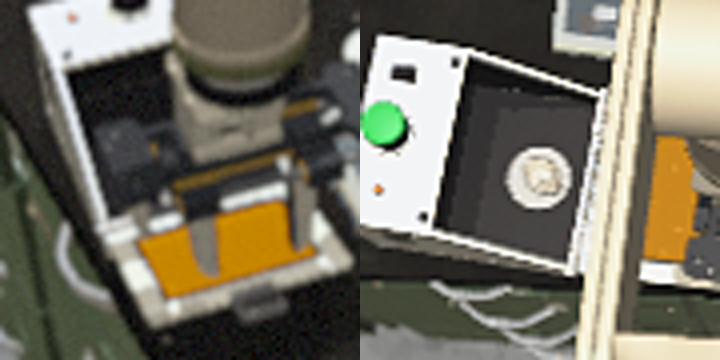

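The top view shows the rock centred on the pad, at (543,176) in the crop. Now I pinch the tab and swing the door up.

>>> servo_tool([
  {"dx":0.2,"dy":0.3,"dz":3,"spin":0,"jaw":0.2},
  {"dx":0.2,"dy":0.3,"dz":5.5,"spin":0,"jaw":0.2},
  {"dx":0.2,"dy":0.3,"dz":7,"spin":0,"jaw":0.2},
  {"dx":0.2,"dy":0.3,"dz":7,"spin":0,"jaw":0},
  {"dx":0.2,"dy":0.3,"dz":7,"spin":0,"jaw":-0.4},
  {"dx":0.2,"dy":0.3,"dz":7,"spin":0,"jaw":-0.4},
  {"dx":0.2,"dy":0.3,"dz":7,"spin":0,"jaw":-0.4},
  {"dx":0.2,"dy":0.3,"dz":7,"spin":0,"jaw":-0.4},
])

```text
t: 12.45
eef_pos: [0.4557, 0.0398, 0.2481]
tcp_rot: [0.0, 0.746, 0.665, 0.001]
force: [-4.3, 3.1, 6.6]
finger_gap: 0.383
grip_force: 30.0
```

>>> servo_tool([
  {"dx":0.54,"dy":0,"dz":-1.81,"spin":0,"jaw":-0.4},
  {"dx":1.29,"dy":0,"dz":-3.55,"spin":0,"jaw":-0.4},
  {"dx":2.25,"dy":0,"dz":-5.19,"spin":0,"jaw":-0.4},
  {"dx":3.4,"dy":0,"dz":-6.69,"spin":0,"jaw":-0.4},
  {"dx":4.72,"dy":0,"dz":-8.05,"spin":0,"jaw":-0.4},
  {"dx":6.21,"dy":0,"dz":-9.23,"spin":0,"jaw":-0.4},
  {"dx":7.82,"dy":0,"dz":-10.22,"spin":0,"jaw":-0.4},
  {"dx":9.54,"dy":0,"dz":-11.01,"spin":0,"jaw":-0.4},
  {"dx":11.35,"dy":0,"dz":-11.58,"spin":0,"jaw":-0.4},
  {"dx":13.21,"dy":0,"dz":-11.93,"spin":0,"jaw":-0.4},
])

```text
t: 13.45
eef_pos: [0.4703, 0.1718, 0.3677]
tcp_rot: [0.0, 0.746, 0.665, -0.0]
force: [-2.8, -1.6, -0.2]
finger_gap: 0.386
grip_force: 30.0
```

>>> servo_tool([
  {"dx":1.89,"dy":0,"dz":-0.12,"spin":0,"jaw":-0.4},
  {"dx":3.78,"dy":0,"dz":-0.01,"spin":0,"jaw":-0.4},
  {"dx":5.65,"dy":0,"dz":0.33,"spin":0,"jaw":-0.4},
  {"dx":7.46,"dy":0,"dz":0.9,"spin":0,"jaw":-0.4},
  {"dx":9.18,"dy":0,"dz":1.68,"spin":0,"jaw":-0.4},
  {"dx":10.8,"dy":0,"dz":2.67,"spin":0,"jaw":-0.4},
  {"dx":12.28,"dy":0,"dz":3.85,"spin":0,"jaw":-0.4},
  {"dx":13.27,"dy":0,"dz":4.82,"spin":0,"jaw":-0.4},
  {"dx":13.5,"dy":0,"dz":5.1,"spin":0,"jaw":-0.4},
  {"dx":13.5,"dy":0,"dz":5.1,"spin":0,"jaw":-0.4},
])

```text
t: 14.45
eef_pos: [0.4853, 0.3084, 0.3174]
tcp_rot: [-0.002, 0.746, 0.666, 0.002]
force: [-6.8, 10.1, 10.1]
finger_gap: 0.381
grip_force: 30.0
```

>>> servo_tool([
  {"dx":-0.2,"dy":0,"dz":0.2,"spin":0,"jaw":-0.4},
  {"dx":-0.2,"dy":0,"dz":0.2,"spin":0,"jaw":0},
  {"dx":-0.2,"dy":0,"dz":0.1,"spin":0,"jaw":0.2},
  {"dx":-0.2,"dy":0,"dz":0,"spin":0,"jaw":0.2},
  {"dx":-0.2,"dy":0,"dz":-4,"spin":0,"jaw":0.2},
  {"dx":-0.2,"dy":0,"dz":-8,"spin":0,"jaw":0.2},
  {"dx":-0.2,"dy":0,"dz":-9,"spin":0,"jaw":0.2},
  {"dx":-0.2,"dy":0,"dz":-9,"spin":0,"jaw":-0.5},
  {"dx":-0.2,"dy":0,"dz":-9,"spin":0,"jaw":-1},
  {"dx":-0.2,"dy":0,"dz":-9,"spin":0,"jaw":-1},
])

```text
t: 15.45
eef_pos: [0.4853, 0.3026, 0.403]
tcp_rot: [-0.0, 0.747, 0.665, -0.002]
force: [-0.6, -0.4, -0.6]
finger_gap: 0.39
grip_force: 0.0
```

```bash
python3 - <<'E'
from h import *
s=robot.state();print(s["eef_pos"],s["finger_gap"],tool(s,[.49,.3432,.156+.019-.019]))
im=robot.capture("wrist")
g=blob(im,lambda r,g,b:(g>r+50)&(g>b+50));print(g[:2],onz("wrist",g[0],.154,s),proj("wrist",[[.49,.3422,.156]],s))
im=im[...,::-1].copy()
for u in proj("wrist",cabpts([[.0265,0,.138],[.015,.08,.122],[.015,-.08,.122],[-.0905,0,.036],[.0265+.0085,0,.138+.007]],[.48266,.27864,1.4554]),s): cv2.drawMarker(im,tuple(int(v) for v in u.round()),(255,0,255),0,10,1)
cv2.imwrite("pics/w5.png",im)
E
```

```text
[0.48531763 0.30257058 0.40298574] 0.38971399805395196 (array([4.14, 0.07, 7.99]), np.float64(-6.59))
(array([253.19950125, 143.49326683]), array([ 228,  118,   51,   51, 2005], dtype=int32)) [[0.48899947 0.34686619 0.154     ]] [[255.40326205 150.51707211]]
```

View pics/w5.png

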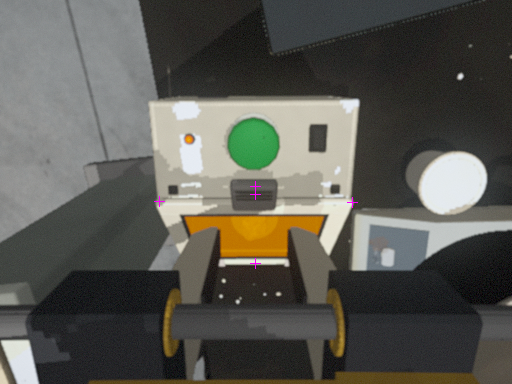

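Wrist view: the door is flush, with the tab at (254,194) and the roof edge and window where they were at the start. The button is at (253,143). I move above it with the fingers shut.

>>> servo_tool([
  {"dx":2,"dy":0.05,"dz":0,"spin":0,"jaw":-1},
  {"dx":4.2,"dy":0.05,"dz":0,"spin":0,"jaw":-1},
  {"dx":4.2,"dy":0.05,"dz":2,"spin":0,"jaw":-1},
  {"dx":4.2,"dy":0.05,"dz":4,"spin":0,"jaw":-1},
  {"dx":4.2,"dy":0.05,"dz":5,"spin":0,"jaw":-1},
  {"dx":4.2,"dy":0.05,"dz":5,"spin":0,"jaw":-1},
  {"dx":4.2,"dy":0.05,"dz":5,"spin":0,"jaw":-1},
])

```text
t: 16.2
eef_pos: [0.491, 0.3444, 0.3553]
tcp_rot: [-0.0, 0.747, 0.665, -0.0]
force: [0.6, -0.1, 0.2]
finger_gap: 0.006
grip_force: 0.0
```

>>> servo_tool([
  {"dx":0,"dy":0,"dz":0.6,"spin":0,"jaw":-1},
  {"dx":0,"dy":0,"dz":1.2,"spin":0,"jaw":-1},
  {"dx":0,"dy":0,"dz":1.5,"spin":0,"jaw":-1},
  {"dx":0,"dy":0,"dz":1.8,"spin":0,"jaw":-1},
  {"dx":0,"dy":0,"dz":1.8,"spin":0,"jaw":-1},
  {"dx":0,"dy":0,"dz":1.8,"spin":0,"jaw":-1},
])

```text
t: 16.8
eef_pos: [0.4912, 0.3446, 0.3381]
tcp_rot: [0.0, 0.747, 0.665, 0.001]
force: [-0.4, -0.0, 5.1]
finger_gap: 0.003
grip_force: 2.5
```

>>> servo_tool([
  {"dx":0,"dy":0,"dz":0.2,"spin":0,"jaw":-1},
  {"dx":0,"dy":0,"dz":0.4,"spin":0,"jaw":-1},
  {"dx":0,"dy":0,"dz":0.55,"spin":0,"jaw":-1},
  {"dx":0,"dy":0,"dz":0.55,"spin":0,"jaw":-1},
  {"dx":0,"dy":0,"dz":0.55,"spin":0,"jaw":-1},
])

```text
t: 17.3
eef_pos: [0.4912, 0.3446, 0.333]
tcp_rot: [0.0, 0.746, 0.665, 0.001]
force: [-1.5, -1.4, 7.6]
finger_gap: 0.004
grip_force: 3.7
```

>>> servo_tool([
  {"dx":0,"dy":0,"dz":0.1,"spin":0,"jaw":-1},
  {"dx":0,"dy":0,"dz":0.15,"spin":0,"jaw":-1},
  {"dx":0,"dy":0,"dz":0.15,"spin":0,"jaw":-1},
  {"dx":0,"dy":0,"dz":0.15,"spin":0,"jaw":-1},
])

```text
t: 17.7
eef_pos: [0.4912, 0.3446, 0.3323]
tcp_rot: [0.0, 0.746, 0.665, 0.001]
force: [-4.3, -3.5, 12.5]
finger_gap: 0.006
grip_force: 6.1
```

The button is on its stop: 12.5 N against the spring's 8 N. Now I hold it there.

>>> servo_tool([
  {"dx":0,"dy":0,"dz":0,"spin":0,"jaw":-1},
  {"dx":0,"dy":0,"dz":0,"spin":0,"jaw":-1},
  {"dx":0,"dy":0,"dz":0,"spin":0,"jaw":-1},
  {"dx":0,"dy":0,"dz":0,"spin":0,"jaw":-1},
  {"dx":0,"dy":0,"dz":0,"spin":0,"jaw":-1},
  {"dx":0,"dy":0,"dz":0,"spin":0,"jaw":-1},
  {"dx":0,"dy":0,"dz":0,"spin":0,"jaw":-1},
  {"dx":0,"dy":0,"dz":0,"spin":0,"jaw":-1},
  {"dx":0,"dy":0,"dz":0,"spin":0,"jaw":-1},
  {"dx":0,"dy":0,"dz":0,"spin":0,"jaw":-1},
])

```text
t: 18.7
eef_pos: [0.4912, 0.3446, 0.3323]
tcp_rot: [0.0, 0.746, 0.665, 0.001]
force: [-3.1, -2.3, 12.7]
finger_gap: 0.003
grip_force: 6.1
```

>>> servo_tool([
  {"dx":0,"dy":0,"dz":0,"spin":0,"jaw":-1},
  {"dx":0,"dy":0,"dz":0,"spin":0,"jaw":-1},
  {"dx":0,"dy":0,"dz":0,"spin":0,"jaw":-1},
  {"dx":0,"dy":0,"dz":0,"spin":0,"jaw":-1},
  {"dx":0,"dy":0,"dz":0,"spin":0,"jaw":-1},
  {"dx":0,"dy":0,"dz":0,"spin":0,"jaw":-1},
  {"dx":0,"dy":0,"dz":0,"spin":0,"jaw":-1},
  {"dx":0,"dy":0,"dz":0,"spin":0,"jaw":-1},
  {"dx":0,"dy":0,"dz":0,"spin":0,"jaw":-1},
  {"dx":0,"dy":0,"dz":0,"spin":0,"jaw":-1},
])

```text
t: 19.7
eef_pos: [0.4912, 0.3446, 0.3323]
tcp_rot: [0.0, 0.746, 0.665, 0.001]
force: [-2.9, -3.0, 11.8]
finger_gap: 0.005
grip_force: 6.1
```

>>> servo_tool([
  {"dx":0,"dy":0,"dz":0,"spin":0,"jaw":-1},
  {"dx":0,"dy":0,"dz":0,"spin":0,"jaw":-1},
  {"dx":0,"dy":0,"dz":0,"spin":0,"jaw":-1},
  {"dx":0,"dy":0,"dz":0,"spin":0,"jaw":-1},
  {"dx":0,"dy":0,"dz":0,"spin":0,"jaw":-1},
  {"dx":0,"dy":0,"dz":0,"spin":0,"jaw":-1},
  {"dx":0,"dy":0,"dz":0,"spin":0,"jaw":-1},
  {"dx":0,"dy":0,"dz":0,"spin":0,"jaw":-1},
  {"dx":0,"dy":0,"dz":0,"spin":0,"jaw":-1},
  {"dx":0,"dy":0,"dz":0,"spin":0,"jaw":-1},
])

```text
t: 20.7
eef_pos: [0.4912, 0.3446, 0.3323]
tcp_rot: [0.0, 0.746, 0.665, 0.001]
force: [-3.5, -2.7, 12.2]
finger_gap: 0.005
grip_force: 6.1
```

>>> servo_tool([
  {"dx":0,"dy":0,"dz":0,"spin":0,"jaw":-1},
  {"dx":0,"dy":0,"dz":0,"spin":0,"jaw":-1},
  {"dx":0,"dy":0,"dz":0,"spin":0,"jaw":-1},
  {"dx":0,"dy":0,"dz":0,"spin":0,"jaw":-1},
  {"dx":0,"dy":0,"dz":0,"spin":0,"jaw":-1},
  {"dx":0,"dy":0,"dz":0,"spin":0,"jaw":-1},
  {"dx":0,"dy":0,"dz":0,"spin":0,"jaw":-1},
  {"dx":0,"dy":0,"dz":0,"spin":0,"jaw":-1},
])

```text
t: 21.5
eef_pos: [0.4912, 0.3446, 0.3323]
tcp_rot: [0.0, 0.746, 0.665, 0.001]
force: [-3.0, -1.7, 12.3]
finger_gap: 0.005
grip_force: 6.1
```

```bash
python3 -c "
from plant import robot
print(robot.hand_in())"
```

```text
the job is handed in; nothing more can be done
None
```

The job is handed in: the white rock is on the pad, the door looked fully shut in the last wrist picture, and the button has been held on its stop at about 12 N for nearly 4 s and is still down; I never went near the other rocks or the loupe (hand-in gave no verdict).

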